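Return the slide-staining kit to its matching holders

TASK

Tidy the staining kit on the open bench: stand the orange-capped bottle, the red-capped screw vial, the slide box and the countdown timer each in the low grey holder whose white recess has its shape and size, upright, sitting down in the recess and let go. Do not tip any of them over on the way, and leave the glass beaker standing where it is.

Things in the scene. Friction and masses are not known exactly. Their poses are not given: they have to be found in the camera images.
- bottle: Clear reagent bottle with an orange screw cap, standing on the open part of the bench near the robot (not the one in the row at the back). Body round, 56 mm diameter with upright sides up to about 70 mm, cap 40 mm diameter, 112 mm high overall, about 0.2 kg. Origin at the centre of its underside, z up. Can be gripped across the body, from above.
- vial: Small upright screw vial with a red cap, round, 16 mm diameter, 59 mm high. Origin at the centre of its underside, z up.
- slide_box: Blue closed box for microscope slides, lying flat: 33 mm (its x) by 86 mm (its y) by 30 mm high. Origin at the centre of its underside, z up. Grip across the 33 mm width.
- timer: White countdown timer standing upright on the open part of the bench near the robot (not any at the back): 24 mm thick (its x), 66 mm wide (its y), 60 mm high. Origin at the middle of its underside, z up. Grip across the 24 mm thickness.
- holder_bottle: Fixed low grey plastic holder with a white recess, rim top 6 mm above the bench, recess floor 3 mm above the bench (recess 3 mm deep), rim 10 mm wide. Origin at the centre of its underside (on the bench), z up. Large round one for the bottle: recess 74 mm diameter, outside 94 mm.
- holder_vial: Fixed low grey plastic holder with a white recess, rim top 6 mm above the bench, recess floor 3 mm above the bench (recess 3 mm deep), rim 10 mm wide. Origin at the centre of its underside (on the bench), z up. Small round one for the vial: recess 34 mm diameter, outside 54 mm.
- holder_slide_box: Fixed low grey plastic holder with a white recess, rim top 6 mm above the bench, recess floor 3 mm above the bench (recess 3 mm deep), rim 10 mm wide. Origin at the centre of its underside (on the bench), z up. Larger rectangular one for the slide box: recess 50 mm (its x) by 102 mm (its y), outside 70 by 122 mm. The box's long side lies along the recess's long side, either way round.
- holder_timer: Fixed low grey plastic holder with a white recess, rim top 6 mm above the bench, recess floor 3 mm above the bench (recess 3 mm deep), rim 10 mm wide. Origin at the centre of its underside (on the bench), z up. Smaller rectangular one for the timer: recess 40 mm (its x) by 80 mm (its y), outside 60 by 100 mm. The timer's wide side lies along the recess's long side, either way round.
- beaker: Small empty glass beaker, 49 mm diameter, 59 mm high, standing among the things; it is not part of the kit and must stay. Origin at the centre of its underside, z up.
Not all that is in view belongs to the job. What is shaped like the holder_vial but blue, brown or yellow is not meant.

How it is judged (in metres and radians):
At the end, for the whole second after the job is handed in: All four released, at rest, upright (0.1 rad), down in their own recess: centres within 13 mm, underside under 5 mm above the holder's underside; slide box and timer in line with the recess (0.3 rad, either way round). Beaker upright, within 30 mm of its start (horizontal distance between bottle and holder_bottle below 0.013 m and z of bottle in the frame of holder_bottle below 0.005 m and angle between each of bottle, vial, slide_box, timer, beaker's own z axis and vertical below 0.1 rad and linear speed of each of bottle, vial, slide_box, timer below 0.02 m/s and contact force between each of bottle, vial, slide_box, timer and the fingers below 0.1 N and horizontal distance between vial and holder_vial below 0.013 m and z of vial in the frame of holder_vial below 0.005 m and horizontal distance between slide_box and holder_slide_box below 0.013 m and z of slide_box in the frame of holder_slide_box below 0.005 m and angle between the y axis of slide_box and the y axis of holder_slide_box, either way round below 0.3 rad and horizontal distance between timer and holder_timer below 0.013 m and z of timer in the frame of holder_timer below 0.005 m and angle between the y axis of timer and the y axis of holder_timer, either way round below 0.3 rad and distance of beaker from where it was at the start of the episode below 0.03 m); the robot touches nothing.
It fails at once if the bottle, vial, slide box or timer is tipped over (angle between any of bottle, vial, slide_box, timer's own z axis and vertical above 0.7 rad).
It fails at once if the beaker is knocked over or pushed away (angle between beaker's own z axis and vertical above 0.5 rad or distance of beaker from where it was at the start of the episode above 0.03 m).
It also fails if it takes over 112 s, if anything falls off the work surface, if the arm or the gripper's body presses on something with over 40 N, if the wrist force passes 120 N, or if a joint passes its speed limit or range.

ROBOT

A 6-joint arm with a two-finger parallel gripper is mounted at the origin on a cart in front of the work surface, level with it; the furniture and walls round the work are solid. World frame = base frame: x ahead of the robot, y to its left, z up, the work surface at z = 0. Lengths are in m, angles in degrees, forces in N, time in s.
With the tool pointing down it reaches from about 0.25 to 0.8 m from the base axis. Payload 8.5 kg.
Tool frame: the origin (TCP) lies at the very end of the fingers, on their centre line; the grasp point (between the pads) lies 19 mm behind it (env.grip_point_offset is the distance from the TCP to the grasp point, in m); z points along the fingers, y is the line along which they close (so a half turn about z gives the same grasp; the last joint's range is limited). The gripper opens to 85 mm and grips with 20 to 120 N. Pads are 22 mm wide; open, the fingers measure 114 mm over their backs; the gripper's body (76 mm by 85 mm) begins 54 mm behind the grasp point. The pads swing forward as they close: fully open they stand 13 mm farther back than shut.
Start: joints at [69.442, 13.648, -0.773, 75.585, 0, 90], TCP at [0.184, 0.492, 0.231] pointing down, gripper open.
Joint ranges: [-152.45, 152.45], [-59.26, 108.67], [-65.41, 83.53], [-104.44, 129.93], [-82.83, 76.93], [-180, 180]. Speed limits (degrees/s): [127.2, 127.2, 159.86, 180, 180, 180].

INTERFACE

Orientations are given as [roll, pitch, yaw] about the fixed x, y, z axes, in that order (R = Rz(yaw) Ry(pitch) Rx(roll)).
In Python, from rig import env, imaging, workorder gives the robot as it stands. The module is installed in compiled form; this text tells all that it offers.
- The arm moves only by the tool arm_command, never from a script. Its argument "moves" is one flat list of numbers, 5 for each row, row after row: the shift along the tool's x, y, z in mm, then the turn about the tool's z in rad, then the closure, from 0 (fully open) to 1 (shut). In form: [dx, dy, dz, roll, jaw, dx, dy, dz, roll, jaw, ...]. A call has 1 to 8 rows; each row shifts and turns the commanded pose from where the row before left it, along the tool's axes as they then stand; what a row does not reach is not made up. A row lasts 1/10 s, in which the tool goes at most 50 mm and 8.59 degrees, less where a joint would pass 70% of its speed; a pose out of reach is approached as far as the arm can. A call with a gripper value outside its range is refused whole. The fingers move at their own pace and stop on an object; "grip_force" is the grip in N (left out, the last holds). Time passes only in rows, so rows that do not move let the fingers close. It gives the time, the measured TCP pose, the force, the opening and the grip force at its end, in the units of the state.
- env.get_state(): the state, without advancing time (a new reading comes with each control period).
- imaging.camera(name): name is "side" or "top" or "wrist"; returns a dict with "color" (384x512x3 uint8, red, green, blue), "intrinsics" (3x3 intrinsics, pixels), "k1" (the pictures are not rectified: a ray, as slopes to the right and down, at radius r is drawn at 1 + k1 r^2 times it, then the intrinsics apply), "xyz" and "orientation" of the camera in the world; the wrist camera has in their place "mount" (4x4, takes a point from camera to tool coordinates, whose origin is the TCP and whose axes are the flange's). Camera axes: x right, y down, z forward; pixel columns grow to the right and rows downward; lengths in m; the calibration is good to about 2 mm. A picture is of the moment at which its call begins: read the wrist's pose just before it. There is no depth.
- workorder.close_job(): hands the job in; it is judged then, once.
The state is a dict: "time": time; "joints": joint angles; "joint_vel": joint speeds; "joint_torque": joint torques, N m; "ee_pos": TCP position; "orientation": TCP orientation; "force": force on the tool from outside, world axes, zero at the start; "moment": the same for the moment, N m; "opening": finger opening in m; "grasp_force": force on a finger pad.
Only numpy, scipy, OpenCV 4.12 (cv2) and the standard library are available. Lean on these libraries where they do the work, as an engineer would, in place of code of your own. Each camera call takes 0.05 s, during which the arm holds its last target. There are 200 camera calls.

## Working session

There is one attempt and no reset: what is moved stays moved. The work goes in short steps, Python scripts to look and compute and a tool call to move; the robot and the scene stay as the last step left them, time stands still between calls to the robot, and variables do not carry over. Pictures are saved under pics/ and viewed, at most 17 in all, crops included, and the job is handed in when it is done.

Besides the shell and the picture viewer there is one more tool, called after ">>>" as name(argument=value, ...), one argument or row to a line, values as JSON. arm_command: Moves the arm, as the interface text tells. Its arguments: {"type":"object","properties":{"moves":{"type":"array"},"grip_force":{"type":"number"}},"required":["moves"]}

```bash
mkdir -p pics
python3 - <<'E'
from rig import env, imaging
import cv2
print(env.get_state())
for n in ("top","side","wrist"):
    c=imaging.camera(n); cv2.imwrite(f"pics/{n}0.png",c["color"][...,::-1])
    print(n,{k:v for k,v in c.items() if k!="color"})
E
```

```text
{'time': 0.0, 'joints': array([ 6.94420261e+01,  1.36797690e+01, -8.17015204e-01,  7.55834211e+01,
        2.14210373e-03,  9.00005357e+01]), 'joint_vel': array([ 0.08744479, -0.089042  ,  0.04239659, -0.06983802, -0.04847047,
        0.02814067]), 'joint_torque': array([ 2.39891357e-03, -5.38782907e+01,  3.46437657e+01,  1.86199491e-02,
        1.26546779e-04,  1.14760894e-07]), 'ee_pos': array([0.18420148, 0.49118632, 0.230688  ]), 'orientation': array([-1.79919795e+02, -2.14135175e-03,  1.59441487e+02]), 'force': array([ 0.30428585,  0.18686853, -1.25243857]), 'moment': array([ 0.02049141, -0.02611506,  0.00889   ]), 'grasp_force': 0.0, 'opening': 0.08547868684683582}
top {'intrinsics': array([[441.60329686,   0.        , 254.59487387],
       [  0.        , 441.60329686, 193.57243503],
       [  0.        ,   0.        ,   1.        ]]), 'k1': -0.11212948945934419, 'xyz': array([ 0.41981534, -0.01189371,  1.27650281]), 'orientation': array([-176.92741805,    0.91825613,  -89.00735679])}
side {'intrinsics': array([[430.84000633,   0.        , 257.8879236 ],
       [  0.        , 430.84000633, 192.79827496],
       [  0.        ,   0.        ,   1.        ]]), 'k1': 0.04350180205252803, 'xyz': array([ 0.24019894, -1.21257175,  0.95113582]), 'orientation': array([-125.97390565,    0.98989258,  -12.90250913])}
wrist {'intrinsics': array([[287.2469249 ,   0.        , 256.21118288],
       [  0.        , 287.2469249 , 191.6529734 ],
       [  0.        ,   0.        ,   1.        ]]), 'k1': 0.014418053704022885, 'mount': array([[ 2.28466958e-04, -9.53768769e-01, -3.00541317e-01,
         7.76346121e-02],
       [ 9.99999973e-01,  2.06282467e-04,  1.05546810e-04,
         4.53237945e-04],
       [-3.86708471e-05, -3.00541333e-01,  9.53768791e-01,
        -1.42686123e-01],
       [ 0.00000000e+00,  0.00000000e+00,  0.00000000e+00,
         1.00000000e+00]])}
```

View pics/top0.png

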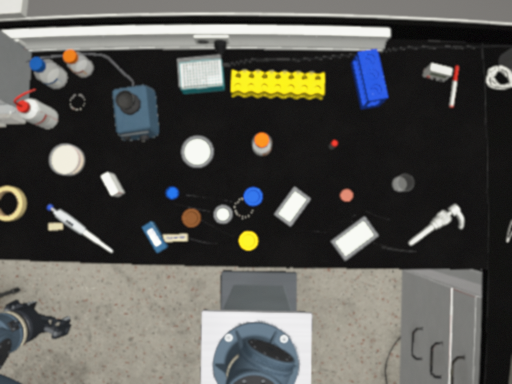

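View pics/side0.png

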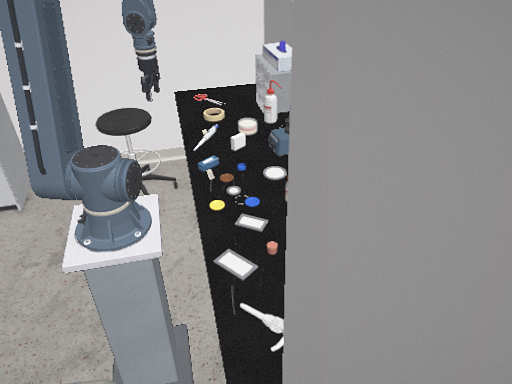

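The top view shows:
- Objects: orange-capped bottle (262,143), red vial (333,144), slide box (153,236), timer (112,184) and beaker (402,183).
- Holders: bottle (197,151), vial (223,213), timer (292,206) and slide box (355,238).

The side view is half hidden by a wall.

```bash
cat > h.py <<'E'
import numpy as np, cv2
from rig import env, imaging
from scipy.spatial.transform import Rotation as R
def shot(name):
    s=env.get_state(); c=imaging.camera(name)
    if name=="wrist":
        T=np.eye(4); T[:3,:3]=R.from_euler("xyz",s["orientation"],degrees=True).as_matrix(); T[:3,3]=s["ee_pos"]
        M=T@c["mount"]; c["R"],c["p"]=M[:3,:3],M[:3,3]
    else: c["R"],c["p"]=R.from_euler("xyz",c["orientation"],degrees=True).as_matrix(),c["xyz"]
    return c
def cast(c,uv,z):
    d=np.array([c["k1"],0,0,0])
    n=cv2.undistortPoints(np.float64(uv).reshape(-1,1,2),c["intrinsics"],d).reshape(-1,2)
    r=np.c_[n,np.ones(len(n))]@c["R"].T
    return (c["p"]+r*((z-c["p"][2])/r[:,2])[:,None])[:,:2]
def mask(c,kind):
    h=cv2.cvtColor(c["color"],cv2.COLOR_RGB2HSV); H,S,V=h[...,0].astype(int),h[...,1],h[...,2]
    if kind=="white": return (S<60)&(V>150)
    if kind=="bright": return V>60
    if kind=="orange": return (H>5)&(H<20)&(S>140)&(V>120)
    if kind=="red": return ((H<6)|(H>172))&(S>140)&(V>70)
    if kind=="blue": return (H>90)&(H<125)&(S>80)&(V>50)
def blob(c,kind,seed,z,lim=400000):
    "component nearest the seed pixel -> centre xy, long-axis angle (deg), sizes, pixel centre"
    n,l,st,ce=cv2.connectedComponentsWithStats(mask(c,kind).astype(np.uint8))
    i=1+min(range(n-1),key=lambda i:np.hypot(*(ce[i+1]-seed))-(0 if 8<st[i+1,4]<lim else -999))
    cn=max(cv2.findContours((l==i).astype(np.uint8),0,cv2.CHAIN_APPROX_NONE)[0],key=len).reshape(-1,2)
    P=cast(c,cn,z); (cx,cy),(w,h),a=cv2.minAreaRect((P*1000).astype(np.float32))
    if w<h: a+=90; w,h=h,w
    return np.round([cx,cy,a%180,w,h,*ce[i],st[i,4]],1)
E
python3 - <<'E'
from h import *
c=shot("top")
for n,k,s,z in [("bottle","orange",(262,140),.112),("vial","red",(333,144),.059),("timer","white",(112,184),.06),("sbox","blue",(153,236),.03),("Hb","white",(197,151),.003),("Hv","white",(223,213),.003),("Ht","white",(292,206),.003),("Hs","white",(355,238),.003),("beaker","bright",(402,183),.03)]:
    print(n,blob(c,k,s,z))
im=c["color"][120:260,80:430]; cv2.imwrite("pics/t1.png",cv2.resize(im,None,fx=2.28,fy=2.28,interpolation=3)[...,::-1])
E
```

```text
bottle [627.8  -6.7 154.1  38.4  38.3 261.2 139.  181. ]
vial [ 630.9 -211.3  135.8   20.    19.7  334.3  142.6   51. ]
timer [506.9 412.1  30.6  73.4  37.6 111.3 183.4 308. ]
sbox [359.6 292.2  32.2  92.6  43.2 154.1 236.2 305. ]
Hb [608.1 180.   90.8  82.4  79.5 196.8 151.4 640. ]
Hv [428.7 101.4  91.1  43.4  43.3 222.4 213.9 195. ]
Ht [453.5 -99.2 144.8  93.   53.1 292.1 206.2 590. ]
Hs [ 364.6 -280.1  126.9  114.7   61.5  354.2  237.9  841. ]
beaker [ 525.  -410.8   91.    58.8   48.7  401.7  183.1  292. ]
```

View pics/t1.png

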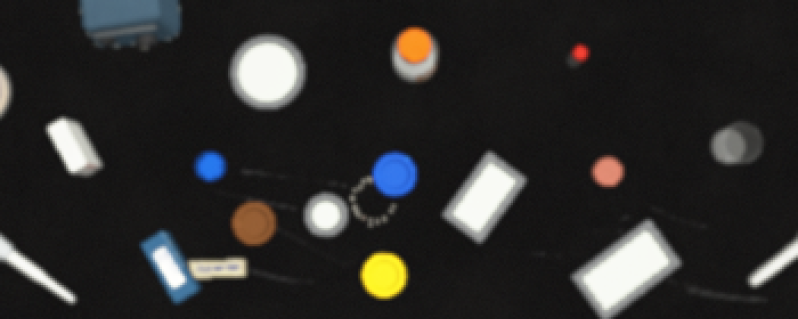

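The enlarged view confirms everything: the four plain white recesses, and the blue, brown and yellow decoys near the small round holder. I'll go to the timer first.

>>> arm_command(
  moves=[0, 0, 0, -0.149, 0.3, 0, 0, 0, -0.149, 0.3, 0, 0, 0, -0.149, 0.3, 0, 0, 0, -0.149, 0.3, 0, 0, 0, -0.149, 0.3, 0, 0, 0, -0.149, 0.3],
  grip_force=30,
)

```text
time: 0.8
ee_pos: [0.1843, 0.4914, 0.2311]
orientation: [-180.0, -0.0, -149.0]
force: [0.5, 0.6, 0.8]
opening: 0.0596
grasp_force: 0.0
```

>>> arm_command(
  moves=[-30, -29, 0, 0, 0.3, -30, -29, 0, 0, 0.3, -30, -29, 0, 0, 0.3, -30, -29, 0, 0, 0.3, -30, -29, 0, 0, 0.3, -30, -29, 0, 0, 0.3, -30, -29, 0, 0, 0.3, -28, -29, 0, 0, 0.3],
)

```text
time: 1.6
ee_pos: [0.509, 0.4127, 0.2309]
orientation: [-180.0, -0.0, -149.3]
force: [0.3, 1.4, -0.1]
opening: 0.0599
grasp_force: 0.0
```

>>> arm_command(
  moves=[0, 0, 0, 0, 0.3, 0, 0, 0, 0, 0.3],
)

```text
time: 1.8
ee_pos: [0.508, 0.4127, 0.2304]
orientation: [-180.0, -0.1, -149.4]
force: [-0.2, -0.3, 0.0]
opening: 0.0598
grasp_force: 0.0
```

Run:
```python
from h import *
c=shot("wrist"); cv2.imwrite("pics/w1.png",c["color"][...,::-1])
print(blob(c,"white",(256,200),.06)); s=env.get_state(); print(s["joints"])
```

```text
[ 505.7  417.9   31.5   71.6   23.8  260.6  173.4 1322. ]
[3.91654879e+01 2.68736802e+01 1.90281648e+01 8.22245118e+01
 1.32852306e-02 8.53304591e+00]
```

View pics/w1.png

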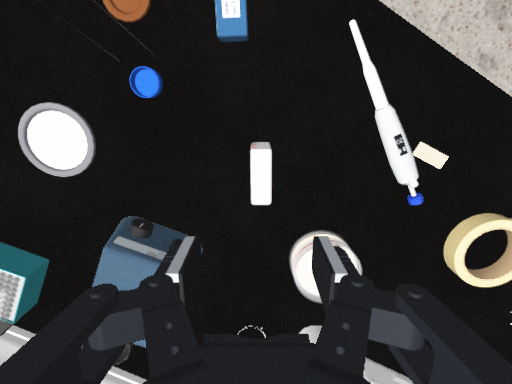

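The wrist view shows the timer's top face at about (260,178), with the end nearest the robot just visible above it. Fingers clear of everything, so I'll descend and grip.

>>> arm_command(
  moves=[-3, 6, 30, -0.015, 0.3, 0, 0, 40, 0, 0.3, 0, 0, 40, 0, 0.3, 0, 0, 40, 0, 0.3, 0, 0, 30, 0, 0.3, 0, 0, 20, 0, 0.3, 0, 0, 8, 0, 0.3, 0, 0, 0, 0, 0.3],
)

```text
time: 2.65
ee_pos: [0.5055, 0.4202, 0.0228]
orientation: [-180.0, -0.1, -148.4]
force: [0.1, -0.1, 0.6]
opening: 0.0596
grasp_force: 0.0
```

>>> arm_command(
  moves=[0, 0, 0, 0, 0.9, 0, 0, 0, 0, 0.9, 0, 0, 0, 0, 0.9, 0, 0, 0, 0, 0.9, 0, 0, 0, 0, 0.9, 0, 0, 0, 0, 0.9, 0, 0, 0, 0, 0.9],
)

```text
time: 3.35
ee_pos: [0.5074, 0.4206, 0.0247]
orientation: [180.0, 0.1, -148.5]
force: [-1.0, -0.1, 6.6]
opening: 0.0233
grasp_force: 36.9
```

>>> arm_command(
  moves=[0, 0, -20, 0, 0.9, 0, 0, -30, 0, 0.9, 0, 0, -30, 0, 0.9, 0, 0, -10, 0, 0.9],
)

```text
time: 3.75
ee_pos: [0.5082, 0.421, 0.1169]
orientation: [180.0, 0.3, -148.5]
force: [0.8, 0.6, -0.5]
opening: 0.0233
grasp_force: 36.0
```

>>> arm_command(
  moves=[0, 0, 0, 0.145, 0.9, 0, 0, 0, 0.145, 0.9, 0, 0, 0, 0.145, 0.9, 0, 0, 0, 0.145, 0.9, 0, 0, 0, 0.145, 0.9, 0, 0, 0, 0.145, 0.9, 0, 0, 0, 0.145, 0.9, 0, 0, 0, 0.145, 0.9],
)

```text
time: 4.55
ee_pos: [0.5067, 0.4198, 0.1126]
orientation: [-180.0, -0.0, 144.7]
force: [-0.1, -0.1, -0.9]
opening: 0.0234
grasp_force: 36.0
```

>>> arm_command(
  moves=[-10, -18, 0, 0, 0.9, -21, -38, 0, 0, 0.9, -21, -38, 0, 0, 0.9, -21, -38, 0, 0, 0.9, -21, -38, 0, 0, 0.9, -21, -38, 0, 0, 0.9, -21, -38, 0, 0, 0.9, -21, -38, 0, 0, 0.9],
)

```text
time: 5.35
ee_pos: [0.4722, 0.0956, 0.113]
orientation: [-180.0, 0.0, 145.1]
force: [0.7, 0.1, 0.1]
opening: 0.0234
grasp_force: 36.0
```

Run:
```python
from h import *
c=shot("wrist"); cv2.imwrite("pics/w2.png",c["color"][...,::-1])
```

```text
(no output)
```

View pics/w2.png

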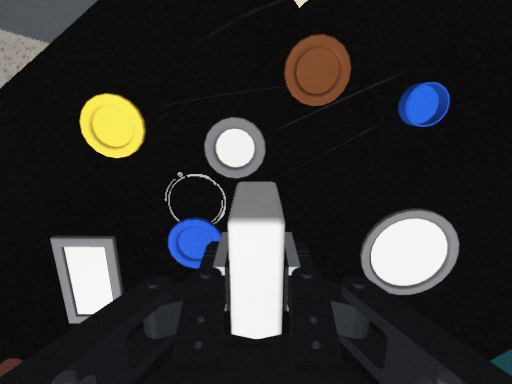

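The timer is held upright between the fingers. Recesses visible: timer holder (92,280), vial holder (235,148), bottle holder (408,252). I'll measure them from this view.

```bash
cat >> h.py <<'E'
_mask=mask
def mask(c,kind):
    if kind=="recess":
        return c["color"].min(2)>200
    return _mask(c,kind)
E
python3 - <<'E'
from h import *
c=shot("wrist")
for s in [(92,280),(235,148),(408,252)]: print(blob(c,"recess",s,.003))
E
```

```text
[ 455.6  -98.1  144.5   78.9   39.    94.3  275.6 2411. ]
[ 429.8  102.3   55.    32.5   32.4  240.7  145.5 1143. ]
[ 611.3  181.3   55.1   73.3   72.3  415.1  250.1 4022. ]
```

>>> arm_command(
  moves=[-20, -33, 0, 0, 0.9, -20, -33, 0, 0, 0.9, -20, -33, 0, 0, 0.9, -20, -33, 0, 0, 0.9, -18, -33, 0, 0, 0.9, 0, 0, 0, 0, 0.9, 0, 0, 0, 0, 0.9],
)

```text
time: 6.15
ee_pos: [0.4587, -0.0944, 0.113]
orientation: [180.0, -0.0, 144.9]
force: [0.8, -0.4, -1.2]
opening: 0.0236
grasp_force: 36.0
```

>>> arm_command(
  moves=[0, -5, 20, 0, 0.9, 0, 0, 20, 0, 0.9, 0, 0, 20, 0, 0.9, 0, 0, 12, 0, 0.9, 0, 0, 7, 0, 0.9, 0, 0, 4, 0, 0.9, 0, 0, 0, 0, 0.9],
)

```text
time: 6.85
ee_pos: [0.456, -0.0975, 0.0302]
orientation: [-180.0, -0.0, 145.1]
force: [-0.2, 0.5, -1.7]
opening: 0.0237
grasp_force: 36.0
```

>>> arm_command(
  moves=[0, 0, 2, 0, 0.9, 0, 0, 1, 0, 0.9, 0, 0, 0, 0, 0.9],
)

```text
time: 7.15
ee_pos: [0.4563, -0.0982, 0.0277]
orientation: [180.0, 0.0, 145.1]
force: [-0.5, 0.4, 0.2]
opening: 0.0234
grasp_force: 36.1
```

>>> arm_command(
  moves=[0, 0, 1, 0, 0.9, 0, 0, 0, 0, 0.6, 0, 0, 0, 0, 0.45, 0, 0, 0, 0, 0.35, 0, 0, 0, 0, 0.35],
)

```text
time: 7.65
ee_pos: [0.4559, -0.0982, 0.0263]
orientation: [-180.0, 0.0, 145.1]
force: [-0.8, -0.3, -0.6]
opening: 0.0558
grasp_force: 0.0
```

>>> arm_command(
  moves=[0, 0, -20, 0, 0.35, 0, 0, -40, 0, 0.35, 0, 0, -40, 0, 0.35, 0, 0, -40, 0, 0.35, 0, 0, -30, 0, 0.35, 0, 0, 0, 0, 0.35],
)

```text
time: 8.25
ee_pos: [0.458, -0.0986, 0.2002]
orientation: [179.9, 0.4, 145.1]
force: [1.3, 0.4, 0.3]
opening: 0.0556
grasp_force: 0.0
```

Run:
```python
from h import *
c=shot("wrist"); cv2.imwrite("pics/w3.png",c["color"][...,::-1])
```

```text
(no output)
```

View pics/w3.png

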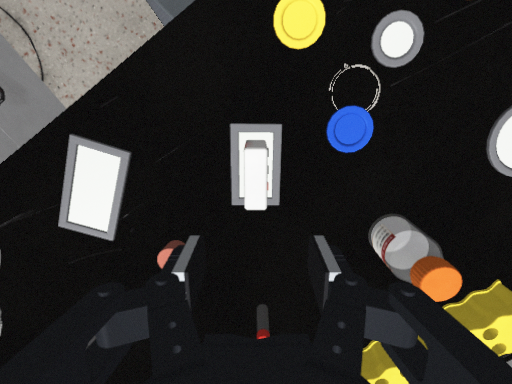

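The timer stands in its recess at (256,168). Also in view: the slide box holder (95,188), vial (263,325) and bottle cap (437,280). I'll measure those.

Run:
```python
from h import *
c=shot("wrist")
print(blob(c,"recess",(95,188),.003),blob(c,"red",(263,334),.059),blob(c,"orange",(437,280),.112), env.get_state()["ee_pos"])
```

```text
[ 366.7 -278.7  127.   101.3   49.3   93.1  189.4 3198. ] [ 621.7 -202.8   55.1   14.6    9.   262.8  334.9   66. ] [ 619.2   -6.9   16.2   55.    34.4  438.3  281.4 1605. ] [ 0.45615074 -0.0982437   0.19645564]
```

>>> arm_command(
  moves=[-25, 1, 0, 0, 0.4, -40, 2, 0, 0, 0.4, -40, 2, 0, 0, 0.4, -40, 2, 0, 0, 0.4, -40, 2, 0, 0, 0.4, -19, 0, 0, 0, 0.4, 0, 0, 0, 0, 0.4, 0, 0, 0, 0, 0.4],
)

```text
time: 9.15
ee_pos: [0.6273, -0.2074, 0.1941]
orientation: [-179.9, -0.2, 145.0]
force: [-0.2, 1.3, 0.5]
opening: 0.0514
grasp_force: 0.0
```

Run:
```python
from h import *
c=shot("wrist"); cv2.imwrite("pics/w4.png",c["color"][80:240,130:380][...,::-1].repeat(3,0).repeat(3,1))
print(blob(c,"red",(256,168),.059),env.get_state()["ee_pos"])
```

```text
[ 631.1 -208.9  145.1   17.9   16.2  257.1  186.7  240. ] [ 0.62716084 -0.20709144  0.1948506 ]
```

View pics/w4.png

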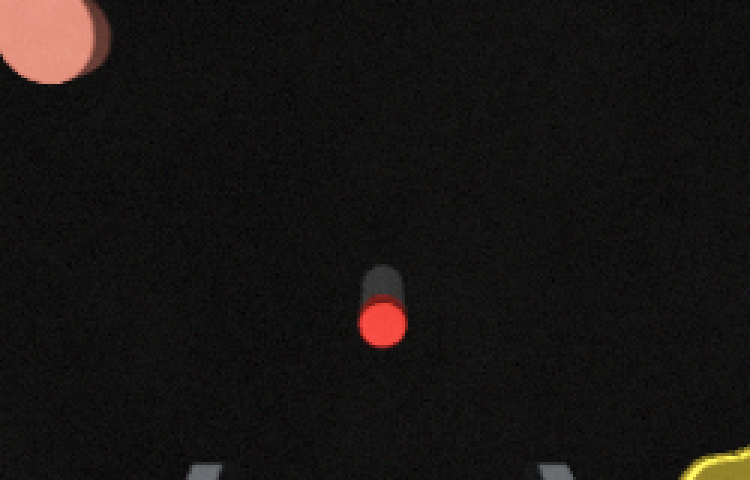

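The crop shows the vial standing upright with its cap centred at about (258,188), clear of other things. Descending to grip.

>>> arm_command(
  moves=[-5, 1, 20, 0, 0.4, 0, 0, 40, 0, 0.4, 0, 0, 40, 0, 0.4, 0, 0, 40, 0, 0.4, 0, 0, 24, 0, 0.4, 0, 0, 10, 0, 0.4, 0, 0, 0, 0, 0.4],
)

```text
time: 9.9
ee_pos: [0.6317, -0.2089, 0.0216]
orientation: [-180.0, -0.1, 145.1]
force: [-0.4, -0.1, 0.8]
opening: 0.0511
grasp_force: 0.0
```

>>> arm_command(
  moves=[0, 0, 0, 0, 0.6, 0, 0, 0, 0, 0.75, 0, 0, 0, 0, 0.95, 0, 0, 0, 0, 0.95, 0, 0, 0, 0, 0.95, 0, 0, 0, 0, 0.95, 0, 0, 0, 0, 0.95, 0, 0, 0, 0, 0.95],
)

```text
time: 10.7
ee_pos: [0.634, -0.2101, 0.0241]
orientation: [180.0, 0.2, 145.1]
force: [-0.7, -0.3, 7.5]
opening: 0.015
grasp_force: 29.3
```

>>> arm_command(
  moves=[0, 0, -15, 0, 0.95, 0, 0, -25, 0, 0.95, 0, 0, -30, 0, 0.95, 0, 0, -20, 0, 0.95, 0, 0, 0, 0, 0.95],
)

```text
time: 11.2
ee_pos: [0.6349, -0.2103, 0.1163]
orientation: [179.9, 0.3, 145.1]
force: [0.2, -0.9, 0.3]
opening: 0.0151
grasp_force: 29.2
```

>>> arm_command(
  moves=[22, 9, 0, 0, 0.95, 43, 17, 0, 0, 0.95, 43, 17, 0, 0, 0.95, 43, 17, 0, 0, 0.95, 43, 17, 0, 0, 0.95, 43, 17, 0, 0, 0.95, 43, 17, 0, 0, 0.95, 43, 17, 0, 0, 0.95],
)

```text
time: 12.0
ee_pos: [0.44, 0.0814, 0.112]
orientation: [180.0, -0.0, 145.0]
force: [0.3, 1.4, -0.9]
opening: 0.0153
grasp_force: 29.2
```

>>> arm_command(
  moves=[23, 10, 0, 0, 0.95, 0, 0, 0, 0, 0.95, 0, 0, 0, 0, 0.95],
)

```text
time: 12.3
ee_pos: [0.4282, 0.102, 0.1123]
orientation: [180.0, 0.0, 145.2]
force: [0.9, 0.1, -0.2]
opening: 0.0151
grasp_force: 29.3
```

Run:
```python
from h import *
c=shot("wrist"); cv2.imwrite("pics/w5.png",c["color"][...,::-1]); print(env.get_state()["ee_pos"])
```

```text
[0.4286095  0.10147864 0.11222414]
```

View pics/w5.png

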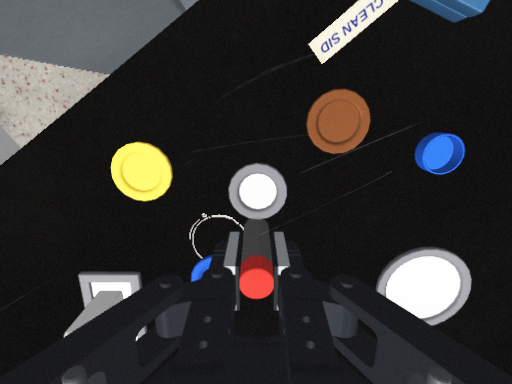

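The vial is held upright with its cap at (257,278). The vial recess (258,190) lies straight under it.

>>> arm_command(
  moves=[0, 1, 20, 0, 0.95, 0, 0, 25, 0, 0.95, 0, 0, 20, 0, 0.95, 0, 0, 10, 0, 0.95, 0, 0, 6, 0, 0.95, 0, 0, 3, 0, 0.95, 0, 0, 0, 0, 0.95, 0, 0, 0, 0, 0.95],
)

```text
time: 13.15
ee_pos: [0.4295, 0.1025, 0.0289]
orientation: [180.0, 0.0, 145.1]
force: [-0.0, -0.4, 0.7]
opening: 0.0149
grasp_force: 29.3
```

>>> arm_command(
  moves=[0, 0, 1, 0, 0.95, 0, 0, 1, 0, 0.95, 0, 0, 0, 0, 0.95, 0, 0, 0, 0, 0.95],
)

```text
time: 13.55
ee_pos: [0.4294, 0.1025, 0.027]
orientation: [180.0, 0.1, 145.1]
force: [-0.9, -0.6, 7.7]
opening: 0.0153
grasp_force: 30.1
```

Contact with the recess floor, so I'll release and rise, staying clear sideways.

>>> arm_command(
  moves=[0, 0, 0, 0, 0.8, 0, 0, 0, 0, 0.65, 0, 0, 0, 0, 0.5, 0, 0, 0, 0, 0.5, 0, 0, 0, 0, 0.5],
)

```text
time: 14.05
ee_pos: [0.4289, 0.1024, 0.0262]
orientation: [-180.0, -0.0, 145.1]
force: [0.0, 0.0, 0.5]
opening: 0.0431
grasp_force: 0.0
```

>>> arm_command(
  moves=[0, 0, -20, 0, 0.5, 0, 0, -40, 0, 0.5, 0, 0, -40, 0, 0.4, 0, 0, -40, 0, 0.4, 0, 0, -35, 0, 0.4, 0, 0, 0, 0, 0.4, 0, 0, 0, 0, 0.4],
)

```text
time: 14.75
ee_pos: [0.4293, 0.1025, 0.2018]
orientation: [179.9, 0.1, 145.1]
force: [0.4, 0.5, 0.3]
opening: 0.0511
grasp_force: 0.0
```

Run:
```python
from h import *
c=shot("wrist"); cv2.imwrite("pics/w6.png",c["color"][...,::-1]); print(env.get_state()["ee_pos"])
```

```text
[0.42863779 0.10237077 0.20082011]
```

View pics/w6.png

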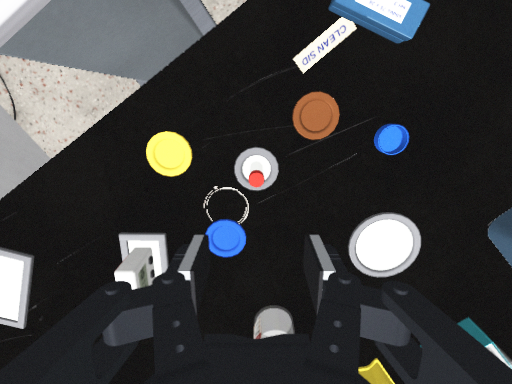

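The vial stands in its recess at (257,172). The slide box is at the upper right (380,15), and the "CLEAN SIDE" tag beside it looks like a flat label. Slide box next.

>>> arm_command(
  moves=[0, 0, 0, -0.146, 0.3, 0, 0, 0, -0.146, 0.3, 0, 0, 0, -0.146, 0.3, 0, 0, 0, -0.146, 0.3, 0, 0, 0, -0.146, 0.3, 0, 0, 0, -0.146, 0.3, 0, 0, 0, -0.146, 0.3, 0, 0, 0, -0.146, 0.3],
)

```text
time: 15.6
ee_pos: [0.4281, 0.1022, 0.1997]
orientation: [179.9, -0.2, -147.7]
force: [1.1, -0.2, 0.3]
opening: 0.06
grasp_force: 0.0
```

>>> arm_command(
  moves=[-4, 20, 0, 0, 0.3, -8, 38, 0, 0, 0.3, -8, 39, 0, 0, 0.3, -8, 40, 0, 0, 0.3, -8, 40, 0, 0, 0.3, -6, 20, 0, 0, 0.3, 0, 0, 0, 0, 0.3, 0, 0, 0, 0, 0.3],
)

```text
time: 16.4
ee_pos: [0.3595, 0.2913, 0.2]
orientation: [-180.0, -0.2, -147.9]
force: [-0.3, -0.5, -0.2]
opening: 0.0598
grasp_force: 0.0
```

Run:
```python
from h import *
c=shot("wrist"); cv2.imwrite("pics/w7.png",c["color"][...,::-1]); s=env.get_state();print(s["ee_pos"],s["orientation"])
print(blob(c,"blue",(256,168),.03))
```

```text
[0.3598386  0.29089612 0.20028002] [-1.79962753e+02 -1.32479242e-01 -1.48006002e+02]
[ 360.6  294.8   32.2   88.8   34.   257.8  172.4 1528. ]
```

View pics/w7.png

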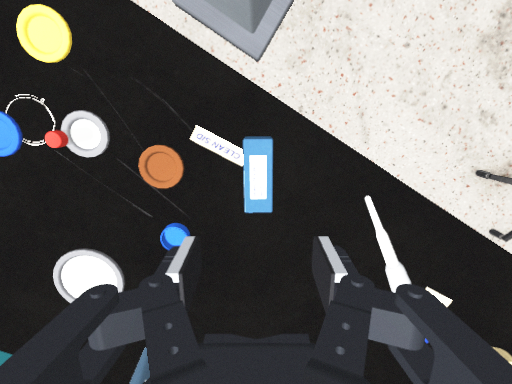

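The box is at (258,174). The flat tag ends beside its upper left edge, so I'll grip about 6 mm below centre to avoid it.

>>> arm_command(
  moves=[-10, 3, 20, 0, 0.3, 0, 0, 40, 0, 0.3, 0, 0, 45, 0, 0.3, 0, 0, 40, 0, 0.3, 0, 0, 30, 0, 0.3, 0, 0, 13, 0, 0.3, 0, 0, 5, 0, 0.3, 0, 0, 0, 0, 0.3],
  grip_force=50,
)

```text
time: 17.25
ee_pos: [0.3672, 0.2985, 0.0079]
orientation: [-180.0, -0.1, -148.1]
force: [0.2, -1.2, 0.6]
opening: 0.0597
grasp_force: 0.0
```

>>> arm_command(
  moves=[0, 0, 0, 0, 0.5, 0, 0, 0, 0, 0.6, 0, 0, 0, 0, 0.9, 0, 0, 0, 0, 0.9, 0, 0, 0, 0, 0.9, 0, 0, 0, 0, 0.9, 0, 0, 0, 0, 0.9, 0, 0, 0, 0, 0.9],
)

```text
time: 18.05
ee_pos: [0.3679, 0.2999, 0.0095]
orientation: [-180.0, 0.1, -148.0]
force: [0.5, -2.0, 5.2]
opening: 0.032
grasp_force: 50.0
```

>>> arm_command(
  moves=[0, 0, -15, 0, 0.9, 0, 0, -30, 0, 0.9, 0, 0, -35, 0, 0.9, 0, 0, -15, 0, 0.9, 0, 0, 0, 0.148, 0.9, 0, 0, 0, 0.148, 0.9, 0, 0, 0, 0.148, 0.9, 0, 0, 0, 0.148, 0.9],
)

```text
time: 18.85
ee_pos: [0.3672, 0.2998, 0.104]
orientation: [180.0, 0.1, 177.7]
force: [-0.4, 0.6, -0.1]
opening: 0.0323
grasp_force: 50.1
```

>>> arm_command(
  moves=[0, 0, 0, 0.148, 0.9, 0, 0, 0, 0.148, 0.9, 0, 0, 0, 0.148, 0.9, 0, 0, 0, 0.148, 0.9, 0, 0, 0, 0.148, 0.9, 0, 0, 0, 0.148, 0.9, -17, -12, 0, 0, 0.9, -33, -25, 0, 0, 0.9],
)

```text
time: 19.65
ee_pos: [0.3687, 0.2387, 0.1039]
orientation: [179.9, -0.0, 127.3]
force: [1.7, -0.3, -1.5]
opening: 0.032
grasp_force: 50.0
```

>>> arm_command(
  moves=[-33, -25, 0, 0, 0.9, -33, -25, 0, 0, 0.9, -33, -25, 0, 0, 0.9, -33, -25, 0, 0, 0.9, -33, -25, 0, 0, 0.9, -33, -25, 0, 0, 0.9, -33, -25, 0, 0, 0.9, -33, -25, 0, 0, 0.9],
)

```text
time: 20.45
ee_pos: [0.3681, -0.0955, 0.1041]
orientation: [179.9, 0.1, 127.2]
force: [1.1, 0.3, -1.1]
opening: 0.0322
grasp_force: 50.0
```

>>> arm_command(
  moves=[-33, -25, 0, 0, 0.9, -33, -25, 0, 0, 0.9, 0, 0, 0, 0, 0.9, 0, 0, 0, 0, 0.9],
)

```text
time: 20.85
ee_pos: [0.3679, -0.1773, 0.1037]
orientation: [180.0, 0.0, 127.0]
force: [0.4, 0.4, -1.7]
opening: 0.0318
grasp_force: 50.1
```

Run:
```python
from h import *
c=shot("wrist"); cv2.imwrite("pics/w8.png",c["color"][...,::-1]); s=env.get_state();print(s["ee_pos"],s["orientation"],s["joints"])
```

```text
[ 0.36782129 -0.17644939  0.1035603 ] [ 1.79992845e+02 -7.06156226e-03  1.27125325e+02] [-2.56349466e+01  7.36380233e+00 -2.88010520e+01  5.38381494e+01
  9.59327501e-03  2.72397284e+01]
```

View pics/w8.png

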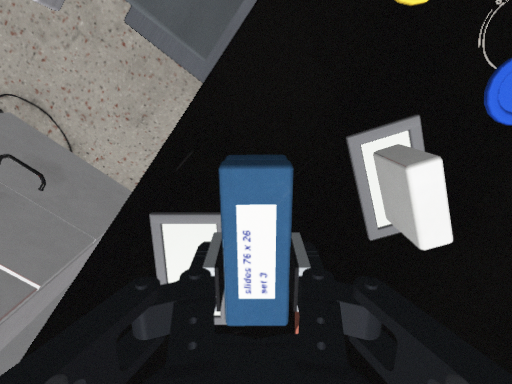

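The box hangs level, aligned with the recess and with its label up. Its top face runs from row 167 to row 326, and the recess is at the left (190,250). I'll check where it sits in the grip.

Run:
```python
from h import *
c=shot("wrist"); s=env.get_state()
P=cast(c,[(256,168),(256,326)],.124); t=np.radians(s["orientation"][2])
print(P, (P*1e0-s["ee_pos"][:2])@[np.cos(t),np.sin(t)])
```

```text
[[ 0.33752188 -0.13666044]
 [ 0.38835393 -0.20380904]] [ 0.04963025 -0.03458862]
```

>>> arm_command(
  moves=[-15, -10, 0, 0, 0.9, -29, -21, 0, 0, 0.9, -29, -21, 0, 0, 0.9, -15, -10, 0, 0, 0.9, 0, 0, 0, 0, 0.9, 0, 0, 0, 0, 0.9],
)

```text
time: 21.55
ee_pos: [0.3718, -0.2829, 0.1031]
orientation: [-180.0, -0.1, 127.2]
force: [0.8, 0.5, -0.9]
opening: 0.0319
grasp_force: 50.1
```

>>> arm_command(
  moves=[0, 0, 30, 0, 0.9, 0, 0, 30, 0, 0.9, 0, 0, 17, 0, 0.9, 0, 0, 8, 0, 0.9, 0, 0, 3, 0, 0.9, 0, 0, 0, 0, 0.9, 0, 0, 0, 0, 0.9],
)

```text
time: 22.25
ee_pos: [0.3725, -0.2843, 0.0162]
orientation: [180.0, 0.1, 127.2]
force: [-0.2, 0.4, -0.5]
opening: 0.0318
grasp_force: 50.2
```

Underside should be at about 6.7 mm. Lowering the last bit, then releasing.

>>> arm_command(
  moves=[0, 0, 2, 0, 0.9, 0, 0, 1, 0, 0.9, 0, 0, 0, 0, 0.9, 0, 0, 0, 0, 0.9],
)

```text
time: 22.65
ee_pos: [0.3721, -0.2844, 0.0125]
orientation: [180.0, 0.0, 127.2]
force: [-0.2, 0.5, -0.1]
opening: 0.0325
grasp_force: 50.2
```

>>> arm_command(
  moves=[0, 0, 1, 0, 0.9, 0, 0, 0, 0, 0.9],
)

```text
time: 22.85
ee_pos: [0.3721, -0.2844, 0.0125]
orientation: [180.0, 0.1, 127.2]
force: [-4.0, 3.1, 17.0]
opening: 0.0321
grasp_force: 52.3
```

>>> arm_command(
  moves=[0, 0, -1, 0, 0.6, 0, 0, 0, 0, 0.45, 0, 0, 0, 0, 0.35, 0, 0, 0, 0, 0.3, 0, 0, 0, 0, 0.3],
  grip_force=30,
)

```text
time: 23.35
ee_pos: [0.3719, -0.2842, 0.0122]
orientation: [-180.0, -0.0, 127.2]
force: [-0.2, -0.3, -0.1]
opening: 0.0598
grasp_force: 0.0
```

>>> arm_command(
  moves=[0, 0, -20, 0, 0.3, 0, 0, -45, 0, 0.3, 0, 0, -45, 0, 0.3, 0, 0, -45, 0, 0.2, 0, 0, -35, 0, 0.2, 0, 0, 0, 0, 0.2, 0, 0, 0, 0, 0.2],
)

```text
time: 24.05
ee_pos: [0.3722, -0.2844, 0.2028]
orientation: [180.0, 0.1, 127.2]
force: [-0.2, 0.3, -0.4]
opening: 0.0684
grasp_force: 0.0
```

Run:
```python
from h import *
c=shot("wrist"); cv2.imwrite("pics/w9.png",c["color"][...,::-1]); s=env.get_state();print(s["ee_pos"],s["orientation"])
t=shot("top"); print(blob(t,"orange",(262,140),.112),blob(c,"blue",(256,168),.033))
```

```text
[ 0.37167329 -0.28396077  0.20178107] [-1.79984827e+02 -3.03014231e-02  1.27185212e+02]
[627.8  -6.7 154.1  38.4  38.3 261.2 139.  181. ] [ 366.3 -277.1  128.    86.1   31.3  255.9  161.9 1385. ]
```

View pics/w9.png

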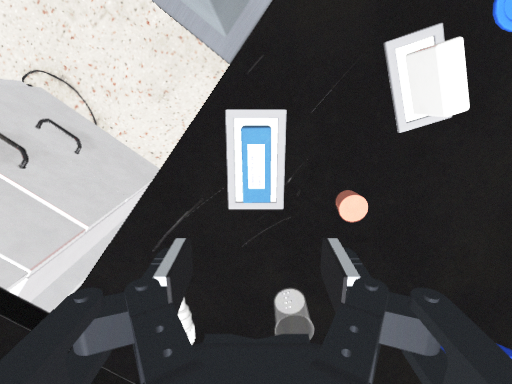

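The slide box sits in its recess at (256,163), and the beaker is undisturbed at (293,312). Bottle next, with the fingers closing along world y.

>>> arm_command(
  moves=[0, 0, 0, -0.132, 0.05, 0, 0, 0, -0.132, 0.05, 0, 0, 0, -0.132, 0.05, 0, 0, 0, -0.132, 0.05, 0, 0, 0, -0.132, 0.05, 0, 0, 0, -0.132, 0.05, 0, 0, 0, -0.132, 0.05],
)

```text
time: 24.85
ee_pos: [0.3712, -0.2836, 0.2007]
orientation: [179.9, -0.1, -179.6]
force: [-0.5, -0.8, -0.1]
opening: 0.0806
grasp_force: 0.0
```

>>> arm_command(
  moves=[-16, 18, 0, 0, 0.05, -32, 35, 0, 0, 0.05, -32, 35, 0, 0, 0.05, -32, 35, 0, 0, 0.05, -32, 35, 0, 0, 0.05, -32, 35, 0, 0, 0.05, -32, 35, 0, 0, 0.05, -32, 35, 0, 0, 0.05],
)

```text
time: 25.65
ee_pos: [0.6117, -0.0188, 0.2004]
orientation: [-180.0, -0.2, -179.9]
force: [0.5, -1.1, -0.3]
opening: 0.0811
grasp_force: 0.0
```

>>> arm_command(
  moves=[-16, 15, 0, 0, 0.05, 0, 0, 0, 0, 0.05, 0, 0, 0, 0, 0.05],
)

```text
time: 25.95
ee_pos: [0.6265, -0.0054, 0.2004]
orientation: [-180.0, -0.2, -179.8]
force: [-0.6, 0.5, 0.0]
opening: 0.0811
grasp_force: 0.0
```

Run:
```python
from h import *
c=shot("wrist"); cv2.imwrite("pics/w10.png",c["color"][...,::-1]); s=env.get_state();print(s["ee_pos"],s["orientation"],s["opening"])
print(blob(c,"orange",(256,200),.112))
```

```text
[ 0.62629498 -0.00599023  0.20094767] [-1.79982838e+02 -1.58177118e-01 -1.79877576e+02] 0.0812097475743794
[ 626.7   -6.3  172.    41.9   38.4  254.   196.9 1689. ]
```

View pics/w10.png

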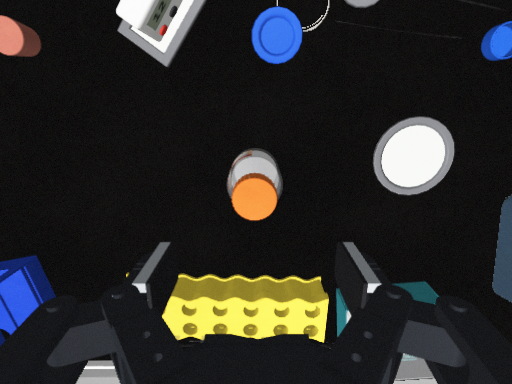

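The orange cap is at (254,199), centred between the fingers, and the yellow rack is well behind. Descending to TCP height 45 mm.

>>> arm_command(
  moves=[-2, 0, 20, 0, 0.05, 0, 0, 35, 0, 0.05, 0, 0, 35, 0, 0.05, 0, 0, 30, 0, 0.05, 0, 0, 20, 0, 0.05, 0, 0, 10, 0, 0.05, 0, 0, 5, 0, 0.05, 0, 0, 0, 0, 0.05],
  grip_force=40,
)

```text
time: 26.8
ee_pos: [0.6291, -0.0062, 0.0475]
orientation: [-180.0, -0.0, -179.9]
force: [0.6, 0.6, 0.3]
opening: 0.0814
grasp_force: 0.0
```

>>> arm_command(
  moves=[0, 0, 0, 0, 0.2, 0, 0, 0, 0, 0.3, 0, 0, 0, 0, 0.4, 0, 0, 0, 0, 0.6, 0, 0, 0, 0, 0.6, 0, 0, 0, 0, 0.6, 0, 0, 0, 0, 0.6],
)

```text
time: 27.5
ee_pos: [0.6302, -0.0059, 0.0487]
orientation: [-180.0, 0.1, -179.9]
force: [-0.7, -0.8, 5.8]
opening: 0.0537
grasp_force: 41.6
```

The opening is slightly under 56 mm and the pads are near the shoulder, so I'll re-grip 5 mm lower.

>>> arm_command(
  moves=[0, 0, 0, 0, 0.25, 0, 0, 0, 0, 0.1, 0, 0, 0, 0, 0.1, 0, 0, 5, 0, 0.1, 0, 0, 0, 0, 0.1],
)

```text
time: 28.0
ee_pos: [0.6288, -0.0056, 0.0415]
orientation: [-180.0, -0.1, -179.9]
force: [0.3, -0.0, -1.0]
opening: 0.0773
grasp_force: 0.0
```

>>> arm_command(
  moves=[0, 0, 0, 0, 0.2, 0, 0, 0, 0, 0.3, 0, 0, 0, 0, 0.4, 0, 0, 0, 0, 0.6, 0, 0, 0, 0, 0.6, 0, 0, 0, 0, 0.6, 0, 0, 0, 0, 0.6],
)

```text
time: 28.7
ee_pos: [0.6295, -0.0058, 0.0427]
orientation: [-180.0, 0.0, -179.9]
force: [-1.1, -1.4, 6.1]
opening: 0.0542
grasp_force: 42.8
```

>>> arm_command(
  moves=[0, 0, -10, 0, 0.6, 0, 0, -20, 0, 0.6, 0, 0, -20, 0, 0.6, 0, 0, -10, 0, 0.6, 0, 0, 0, 0, 0.6],
)

```text
time: 29.2
ee_pos: [0.6301, -0.0055, 0.1037]
orientation: [180.0, 0.1, -179.9]
force: [-0.1, 0.6, -2.5]
opening: 0.0539
grasp_force: 42.9
```

>>> arm_command(
  moves=[2, 16, 0, 0, 0.6, 4, 34, 0, 0, 0.6, 4, 40, 0, 0, 0.6, 4, 40, 0, 0, 0.6, 4, 36, 0, 0, 0.6, 0, 20, 0, 0, 0.6, 0, 0, 0, 0, 0.6, 0, 0, 0, 0, 0.6],
)

```text
time: 30.0
ee_pos: [0.61, 0.181, 0.1011]
orientation: [-180.0, -0.1, -179.8]
force: [-0.5, -1.4, -1.8]
opening: 0.0542
grasp_force: 43.0
```

Run:
```python
from h import *
c=shot("wrist"); cv2.imwrite("pics/w11.png",c["color"][...,::-1]); s=env.get_state();print(s["ee_pos"],s["orientation"])
```

```text
[0.61020831 0.18022702 0.10136711] [-1.79956256e+02 -9.16715297e-02 -1.79851649e+02]
```

View pics/w11.png

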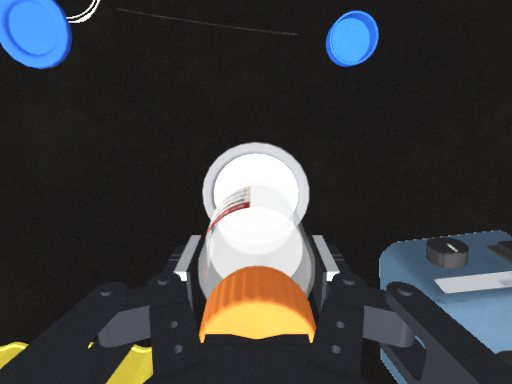

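The bottle hangs upright over the recess (256,190), centred left to right. Lowering.

>>> arm_command(
  moves=[-2, 1, 12, 0, 0.6, 0, 0, 18, 0, 0.6, 0, 0, 13, 0, 0.6, 0, 0, 7, 0, 0.6, 0, 0, 3, 0, 0.6, 0, 0, 0, 0, 0.6, 0, 0, 0, 0, 0.6],
)

```text
time: 30.75
ee_pos: [0.6133, 0.1814, 0.0498]
orientation: [180.0, 0.0, -179.9]
force: [0.9, -0.4, -2.2]
opening: 0.0542
grasp_force: 43.0
```

>>> arm_command(
  moves=[0, 0, 1, 0, 0.6, 0, 0, 1, 0, 0.6, 0, 0, 0, 0, 0.6, 0, 0, 0, 0, 0.6],
)

```text
time: 31.15
ee_pos: [0.6129, 0.1814, 0.0474]
orientation: [-180.0, 0.0, -179.9]
force: [-1.3, 0.1, -3.0]
opening: 0.0542
grasp_force: 43.0
```

>>> arm_command(
  moves=[0, 0, 1, 0, 0.6, 0, 0, 1, 0, 0.6, 0, 0, 0, 0, 0.6, 0, 0, 0, 0, 0.6],
)

```text
time: 31.55
ee_pos: [0.6131, 0.1814, 0.0457]
orientation: [180.0, 0.0, -179.9]
force: [-1.4, -0.7, 3.5]
opening: 0.0542
grasp_force: 43.5
```

Contact. Release and rise.

>>> arm_command(
  moves=[0, 0, 0, 0, 0.35, 0, 0, 0, 0, 0.2, 0, 0, 0, 0, 0.05, 0, 0, 0, 0, 0.05, 0, 0, 0, 0, 0.05],
)

```text
time: 32.05
ee_pos: [0.6129, 0.1814, 0.0453]
orientation: [-180.0, -0.0, -179.9]
force: [0.1, -0.1, -0.1]
opening: 0.0813
grasp_force: 0.0
```

>>> arm_command(
  moves=[0, 0, -15, 0, 0.05, 0, 0, -35, 0, 0.05, 0, 0, -40, 0, 0.05, 0, 0, -40, 0, 0.05, 0, 0, -40, 0, 0.05, 0, 0, 0, 0, 0.05, 0, 0, 0, 0, 0.05],
)

```text
time: 32.75
ee_pos: [0.6134, 0.1815, 0.2161]
orientation: [180.0, 0.1, -179.9]
force: [0.3, 0.2, -0.5]
opening: 0.0812
grasp_force: 0.0
```

Run:
```python
from h import *
c=shot("wrist"); t=shot("top"); s=env.get_state(); print(s["ee_pos"],s["opening"])
print(blob(c,"orange",(256,200),.115))
for n,k,q,z in [("vial","red",(223,210),.062),("beaker","bright",(402,183),.03)]: print(n,blob(t,k,q,z))
a=cv2.resize(t["color"][120:260,80:430],(700,280)); b=cv2.resize(c["color"],(400,300))
o=np.zeros((580,700,3),np.uint8); o[:280]=a; o[280:,:400]=b; cv2.imwrite("pics/f.png",o[...,::-1])
```

```text
[0.61234849 0.18122506 0.21402623] 0.08100493286741288
[622.2 181.5  88.7  38.3  18.7 253.2 203.8  71. ]
vial [425.4 101.6  46.2   7.8   7.8 220.5 214.5  12. ]
beaker [ 525.  -412.1   91.    61.4   48.7  402.2  183.   315. ]
```

View pics/f.png

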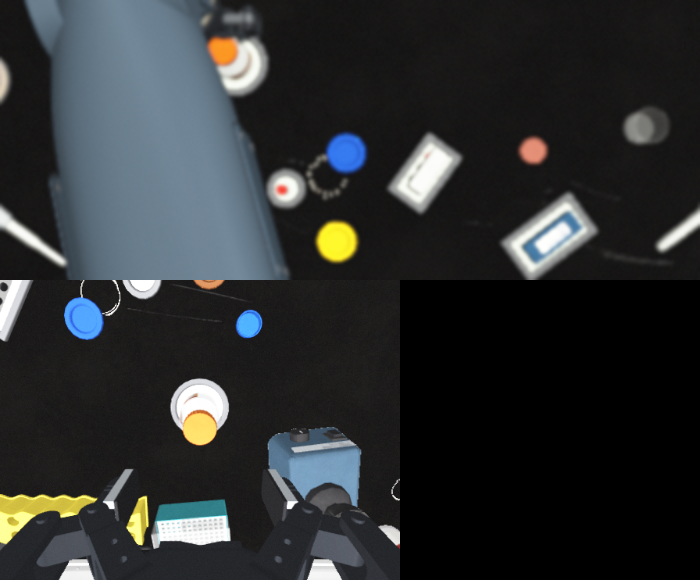

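All four stand in their own recesses: bottle (200,410 in the lower view), vial, timer and slide box in the upper view. The beaker hasn't moved and the gripper is clear, so I'm handing in.

```bash
python3 -c "
from rig import workorder
print(workorder.close_job())"
```

```text
the job is handed in; nothing more can be done
None
```

The bottle, vial, slide box and timer are each standing released in their own recess and the beaker is where it was, as the final pictures show; I handed the job in at about 33 s of the 112 s, and no verdict came back.

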